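# Put the marking-out kit back in its fitted case

## Robot

A 6-joint arm with a two-finger parallel gripper is mounted at the origin on a cart in front of the work surface, level with it; the furniture and walls round the work are solid. World frame = base frame: x ahead of the robot, y to its left, z up, the work surface at z = 0. Lengths are in m, angles in rad, forces in N, time in s.
With the tool pointing down it reaches from about 0.325 to 0.85 m from the base axis. Payload 15.5 kg.
Tool frame: the origin (TCP) lies at the very end of the fingers, on their centre line; the grasp point (between the pads) lies 19 mm behind it; z points along the fingers, y is the line along which they close (so a half turn about z gives the same grasp; the last joint's range is limited). The gripper opens to 91 mm and grips with 3 to 60 N. Pads are 32 mm wide; open, the fingers measure 118 mm over their backs; the gripper's body (76 mm by 178 mm) begins 60 mm behind the grasp point.
Start: joints at [-1.433, 0.494, 1.345, -0, 1.302, -0.096], TCP at [0.145, -0.608, 0.214] pointing down, gripper open.
Joint ranges: [-2.91, 2.91], [-0.82, 2.16], [0.22, 2.67], [-1.22, 4.37], [0.12, 2.79], [-3.08, 3.08]. Speed limits (rad/s): [1.89, 1.89, 2.57, 3.01, 3.01, 3.01].

## Interface

Orientations are given as a unit quaternion [w, x, y, z].
In Python, from bench import * gives the robot as it stands.
- The arm moves only by the tool jog_arm, never from a script. Its argument "steps" is text: rows parted by semicolons, each of 6 numbers parted by spaces: the shift along the tool's x, y, z in units of 250 mm (1.0 is 250 mm), then the turn, a rotation vector about the tool's x, y, z in units of 0.5 rad (1.0 is 0.5 rad). In form: dx dy dz ax ay az; .... A call has 1 to 8 rows; each row shifts and turns the commanded pose from where the row before left it, along the tool's axes as they then stand; what a row does not reach is not made up. A row lasts 1/10 s, in which the tool goes at most 50 mm and 8.59 degrees, less where a joint would pass 70% of its speed; a pose out of reach is approached as far as the arm can. A call with a number of a shift or a turn outside -1 to 1 is refused whole. A call with a gripper value outside its range is refused whole. "grip" is the opening, from 0 (shut) to 1 (fully open), set as the call begins (left out, the last holds). The fingers move at their own pace and stop on an object; "grip_force" is the grip in N (left out, the last holds). Time passes only in rows, so rows that do not move let the fingers close. It gives the time, the measured TCP pose, the force, the opening and the grip force at its end, in the units of the state.
- observe(): the state, without advancing time (a new reading comes with each control period).
- camera(name): name is "side" or "top" or "wrist"; returns the picture (384x512x3 uint8, blue, green, red); there is no depth.
- get_calibration(name): a dict with "vertical_fov" (degrees; the focal length in pixels is half the picture's height over the tangent of half this angle, whatever the lens; pixels are square), "cx", "cy" (the principal point, pixels), "pose" (4x4, takes a point from camera to world coordinates). Camera axes: x right, y up, looking along -z (the intrinsics and any distortion apply to the point x, -y, -z); pixel columns grow to the right and rows downward; lengths in m; the calibration is good to about 2 mm. A picture is of the moment at which its call begins: read the wrist's pose just before it. get_calibration takes no time and is no camera call; for the wrist camera it gives the pose at the moment of the call.
- job_done(): hands the job in; it is judged then, once.
The state is a dict: "time_s": time; "q": joint angles; "qvel": joint speeds; "tau": joint torques, N m; "tcp_pos": TCP position; "ee_rot": TCP orientation; "force": force on the tool from outside, world axes, zero at the start; "wrist_torque": the same for the moment, N m; "finger_gap": finger opening in m; "finger_force": force on a finger pad.
Only numpy, scipy, OpenCV 4.12 (cv2) and the standard library are available. Lean on these libraries where they do the work, as an engineer would, in place of code of your own. Each camera call takes 0.05 s, during which the arm holds its last target. There are 200 camera calls.

## Task

Put the marking-out kit away: lay the centre punch, the soapstone holder, the paint marker and the tape measure, each in the foam insert cut out for it, right down on the floor of its cut-out in the open aluminium case, the tape measure upright. Then lower the lid until the case is fully shut.

Things in the scene. Friction and masses are not known exactly. Their poses are not given: they have to be found in the camera images.
- punch_middle (a point): Centre punch: bare steel rod with a point, 12 mm thick, 108 mm long, the shortest of the rods, lying on the bench. This point is at its very middle, on its axis, 6 mm above the bench; y along the rod, z up.
- soapstone_middle (a point): Soapstone holder: wood-coloured round stick, 12 mm thick, 143 mm long, with a thin flat tip (the last 28 mm at -y), lying on the bench. This point is at half length on its axis, 6 mm above the bench; y along the stick. It can roll.
- marker_middle (a point): Paint marker, white with a black cap, 18 mm thick, 134 mm long, lying on the bench. This point is at its very middle, 9 mm above the bench; y along the pen, z up.
- tape_measure: Yellow and black tape measure standing upright on its base, 35 mm wide (x), 82 mm long with its hook (y), 62 mm high above the bench. The solid body reaches from y -26 mm (hook side) to y +40 mm, so its middle lies at y +7 mm. Origin about 3 mm below the surface it stands on; z up. Grip it across x.
- punch_insert: Insert of the centre punch: foam block fixed in the open case, 160 mm long (x), 53 wide (y), 22 mm high, black, with a pale floor 4 mm thick in the cut-out; four such stand side by side, 54 mm pitch. Centred cut-out 20 mm wide and 116 mm long, the short narrow one, 18 mm deep. A finger scoop (x -30 to +30) crosses it, down to the floor over the full width. Origin under the block's centre, 3 mm above the bench; z up, x along the cut-out.
- soapstone_insert: Insert of the soapstone holder: foam block fixed in the open case, 160 mm long (x), 53 wide (y), 22 mm high, black, with a pale floor 4 mm thick in the cut-out; four such stand side by side, 54 mm pitch. Centred cut-out 20 mm wide and 151 mm long, the long narrow one, 18 mm deep. A finger scoop (x -30 to +30) crosses it, down to the floor over the full width. Origin under the block's centre, 3 mm above the bench; z up, x along the cut-out.
- marker_insert: Insert of the paint marker: foam block fixed in the open case, 160 mm long (x), 53 wide (y), 22 mm high, black, with a pale floor 4 mm thick in the cut-out; four such stand side by side, 54 mm pitch. Centred cut-out 26 mm wide and 142 mm long, wider than the other two slots, 18 mm deep. A finger scoop (x -30 to +30) crosses it, down to the floor over the full width. Origin under the block's centre, 3 mm above the bench; z up, x along the cut-out.
- tape_insert: Insert of the tape measure: foam block fixed in the open case, 160 mm long (x), 53 wide (y), 22 mm high, black, with a pale floor 4 mm thick in the cut-out; four such stand side by side, 54 mm pitch. Centred cut-out 45 mm wide and 92 mm long, the broad pocket, 18 mm deep. A finger scoop (x -30 to +30) crosses it, leaving walls 10 mm high beside it. Origin under the block's centre, 3 mm above the bench; z up, x along the cut-out.
- lid (a joint): Lid hinge, rad: 0 = fully shut, 1.8 = fully open; at the start 1.42 to 1.6. Stiff: the lid stays where it is left and takes 1 to 4 N at the handle to lower; no spring, no latch. The case: aluminium, 170 mm deep front to hinge, 238 mm wide across the four inserts, rim 40 mm above the bench; the hinge lies along the rear rim; the lid is 40 mm high and opens up and back.
- lid_handle (a point): Middle of the black round bar handle (12 mm thick, 84 mm long) on the lid's front, 35 mm off its face. The frame turns with the lid: y along the bar, +x from the bar to the hinge; the hinge line runs parallel to y through x +205, z -20 mm of this frame. With the lid shut the frame is upright (z up, -x to the case's front, the robot's side) and the bar is 60 mm above the bench.
Things that resemble listed ones, but are neither listed nor needed, are in the scene too. Of the things that look like the tape_measure, the larger one is meant.

How it is judged:
By the outcome, as a careful person would: the job done as asked, in the order asked, and still so for the second after the job is handed in, with the robot touching nothing.
It also fails if it takes over 136 s, if anything falls off the work surface, if the arm or the gripper's body presses on something with over 40 N, if the wrist force passes 120 N, or if a joint passes its speed limit or range.

## Working session

There is one attempt and no reset: what is moved stays moved. The work goes in short steps, Python scripts to look and compute and a tool call to move; the robot and the scene stay as the last step left them, time stands still between calls to the robot, and variables do not carry over. Pictures are saved under pics/ and viewed, at most 14 in all, crops included, and the job is handed in when it is done.

Besides the shell and the picture viewer there is one more tool, called as name(argument=value, ...), one argument or row to a line, values as JSON. jog_arm: Moves the arm, as the interface text tells. Shifts and turns lie within -1 to 1; 1 stands for 250 mm of shift or 0.5 rad of turn. Its arguments: {"type":"object","properties":{"steps":{"type":"string"},"grip":{"type":"number"},"grip_force":{"type":"number"}},"required":["steps"]}

```bash
ls; mkdir -p pics; python3 - <<'E'
from bench import *
import cv2,json
for n in ["top","side"]:
    c=get_calibration(n); print(n,c)
    cv2.imwrite(f"pics/{n}0.png",camera(n))
print(get_calibration("wrist"))
print(observe())
E
```

```text
pics
top {'vertical_fov': 50.55127347412988, 'cx': 255.1677248547444, 'cy': 198.46053663959557, 'pose': array([[ 0.00848794,  0.9912845 , -0.13146481,  0.36080917],
       [-0.99976766,  0.00580763, -0.02075799, -0.15283108],
       [-0.01981358,  0.13161046,  0.99110348,  0.92019894],
       [ 0.        ,  0.        ,  0.        ,  1.        ]])}
side {'vertical_fov': 51.26667094112316, 'cx': 258.7985950390003, 'cy': 192.29993910414504, 'pose': array([[-0.97105769,  0.14750833, -0.1878517 ,  0.32608258],
       [-0.23857282, -0.63657359,  0.73338739,  0.48702703],
       [-0.01140068,  0.75697777,  0.65334116,  0.61662195],
       [ 0.        ,  0.        ,  0.        ,  1.        ]])}
{'vertical_fov': 66.3192031867369, 'cx': 253.71326242699433, 'cy': 191.97123625581344, 'pose': array([[ 2.30370690e-01,  9.43618607e-01,  2.37725199e-01,
         2.10205524e-01],
       [-9.73102791e-01,  2.23528698e-01,  5.57304111e-02,
        -5.91495185e-01],
       [-5.50151344e-04, -2.44169708e-01,  9.69732360e-01,
         3.84008521e-01],
       [ 0.00000000e+00,  0.00000000e+00,  0.00000000e+00,
         1.00000000e+00]])}
{'time_s': 0.1, 'q': array([-1.43251877e+00,  4.94166217e-01,  1.34605698e+00,  3.88113974e-05,
        1.30250986e+00, -9.55095102e-02]), 'qvel': array([-1.31557541e-04, -2.84722857e-03, -2.38995354e-03, -2.55003467e-03,
       -4.99895622e-05, -6.56159835e-05]), 'tau': array([ 1.66903381e-03, -8.80237627e+01, -3.82543015e+01,  7.06680352e-02,
        4.82663373e-02, -6.17815977e-05]), 'tcp_pos': array([ 0.14475259, -0.60765631,  0.21337394]), 'ee_rot': array([-5.70475341e-04,  9.93176166e-01,  1.16622369e-01,  6.51191401e-06]), 'force': array([-0.1264303 ,  0.64908773,  0.25541769]), 'wrist_torque': array([-0.01633714,  0.01227502,  0.00791338]), 'finger_force': 0.0, 'finger_gap': 0.09123998718015897}
```

View pics/top0.png

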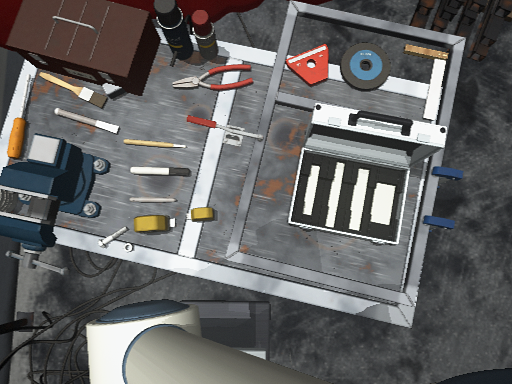

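View pics/side0.png

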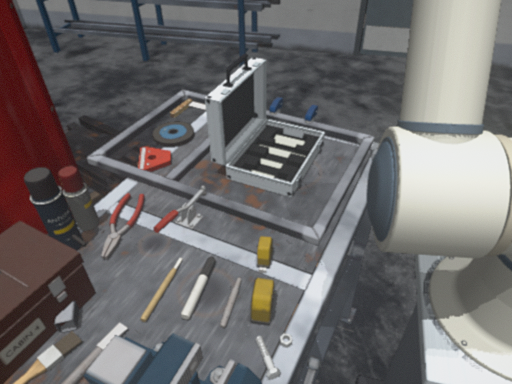

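```bash
python3 - <<'E'
import cv2,numpy as np
a=cv2.imread("pics/top0.png")
l=cv2.resize(a[125:250,90:225],None,fx=5.5,fy=4.8*5.5/4.8*0.0+4.8,interpolation=cv2.INTER_CUBIC) if 0 else cv2.resize(a[128:248,95:225],None,fx=5,fy=5,interpolation=cv2.INTER_CUBIC)
r=cv2.resize(a[95:245,280:455],None,fx=4,fy=4,interpolation=cv2.INTER_CUBIC)
cv2.imwrite("pics/cl.png",l);cv2.imwrite("pics/cr.png",r)
E
```

```text
(no output)
```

View pics/cl.png

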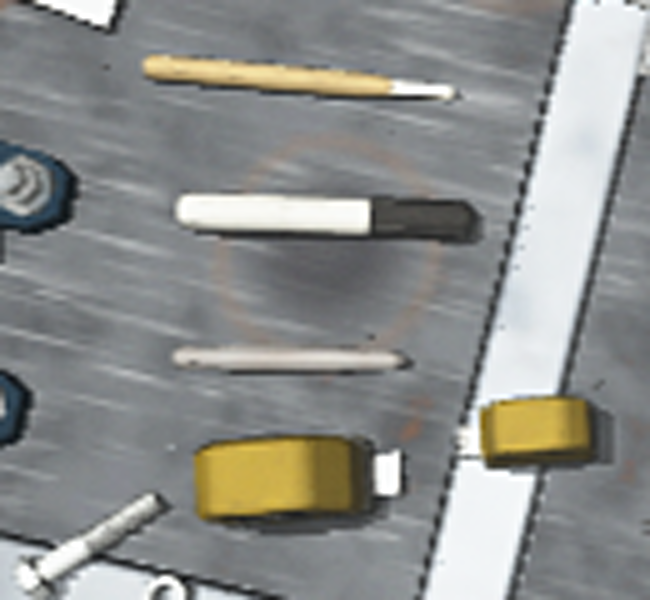

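View pics/cr.png

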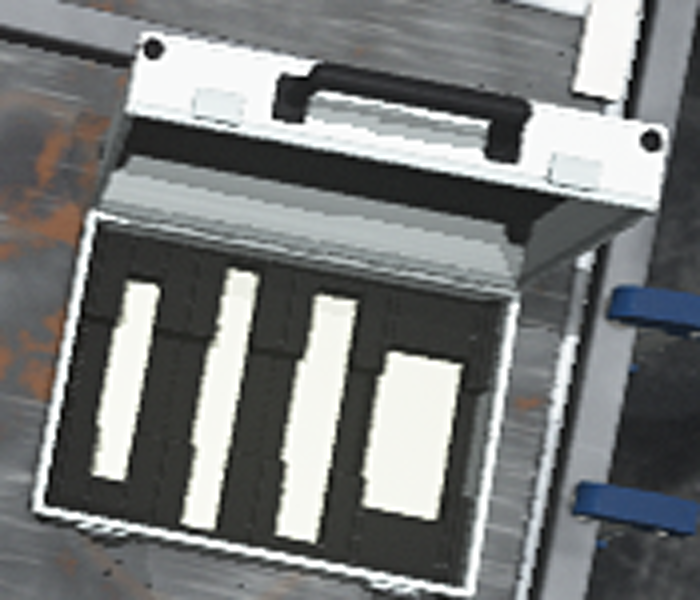

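```bash
cat > h.py <<'E'
from bench import *
import numpy as np
def ray(n,u,v,c=None):
    c=c or get_calibration(n); f=192/np.tan(np.radians(c["vertical_fov"])/2)
    P=c["pose"]; d=P[:3,:3]@np.array([(u-c["cx"])/f,-(v-c["cy"])/f,-1]); return P[:3,3],d
def at_z(n,u,v,z,c=None):
    o,d=ray(n,u,v,c); return o+d*(z-o[2])/d[2]
def proj(n,p,c=None):
    c=c or get_calibration(n); f=192/np.tan(np.radians(c["vertical_fov"])/2)
    q=np.linalg.inv(c["pose"])@np.append(p,1); return c["cx"]-f*q[0]/q[2], c["cy"]+f*q[1]/q[2]
def yaw(q):
    w,x,y,z=q; return np.degrees(np.arctan2(2*(x*y+w*z),1-2*(y*y+z*z)))
def go(p,yw=None):   # prints the tool-axis shift (units) and turn about z (units)
    from scipy.spatial.transform import Rotation as R
    s=observe(); w,x,y,z=s["ee_rot"]; r=R.from_quat([x,y,z,w])
    d=r.inv().apply(np.array(p)-s["tcp_pos"])/0.25
    t=0 if yw is None else -np.radians((yw-yaw(s["ee_rot"])+180)%360-180)/0.5
    print("shift",d.round(3),"turn z",round(t,3),"now",s["tcp_pos"].round(4),"yaw",yaw(s["ee_rot"]).round(1),"tilt",r.as_matrix()[2].round(3),"q",s["q"].round(2))
E
python3 - <<'E'
from h import *
L=lambda u,v:((u+.5)/5-.5+95,(v+.5)/5-.5+128)
Rr=lambda u,v:((u+.5)/4-.5+280,(v+.5)/4-.5+95)
def seg(nm,a,b,z,f):
    A=at_z("top",*f(*a),z);B=at_z("top",*f(*b),z);d=A-B
    print(nm,"mid",((A+B)/2).round(4),"len",np.hypot(*d[:2]).round(4),"ang",np.degrees(np.arctan2(d[1],d[0])).round(1))
seg("soap",(144,67),(457,94),.006,L)
seg("mark",(178,212),(477,219),.009,L)
seg("punch",(174,357),(408,360),.006,L)
seg("tapeTop",(196,473),(358,469),.062,L)
seg("sp",(143,282),(110,480),.007,Rr)
seg("ss",(241,270),(200,528),.007,Rr)
seg("sm",(336,296),(298,541),.007,Rr)
seg("stL",(388,352),(364,506),.007,Rr)
seg("stR",(461,362),(437,520),.007,Rr)
seg("frontrim",(38,511),(470,592),.04,Rr)
seg("leftrim",(95,213),(38,511),.04,Rr)
seg("rightrim",(517,293),(470,592),.04,Rr)
seg("hingeline",(95,213),(517,293),.04,Rr)
seg("bar",(312,75),(530,112),.245,Rr)
seg("lidedge",(130,110),(655,210),.21,Rr)
E
```

```text
soap mid [0.609  0.1009 0.006 ] len 0.1471 ang 85.2
mark mid [0.5446 0.0849 0.009 ] len 0.1379 ang 88.9
punch mid [0.4788 0.0997 0.006 ] len 0.1073 ang 89.6
tapeTop mid [0.4233 0.0882 0.062 ] len 0.0692 ang 91.8
sp mid [ 0.5028 -0.2607  0.007 ] len 0.1153 ang -9.9
ss mid [ 0.4931 -0.3137  0.007 ] len 0.1496 ang -9.9
sm mid [ 0.4822 -0.3676  0.007 ] len 0.1416 ang -10.1
stL mid [ 0.476  -0.4004  0.007 ] len 0.0889 ang -10.4
stR mid [ 0.4695 -0.441   0.007 ] len 0.0909 ang -10.5
frontrim mid [ 0.4049 -0.3236  0.04  ] len 0.2342 ang 79.7
leftrim mid [ 0.5085 -0.2243  0.04  ] len 0.1685 ang -10.9
rightrim mid [ 0.4656 -0.4546  0.04  ] len 0.166 ang -11.0
hingeline mid [ 0.5692 -0.3553  0.04  ] len 0.2344 ang 79.1
bar mid [ 0.5904 -0.3591  0.245 ] len 0.0935 ang 80.0
lidedge mid [ 0.5717 -0.3554  0.21  ] len 0.2364 ang 78.9
```

jog_arm(
  steps="0.096 -0.121 -0.011 0 0 0;0.096 -0.121 -0.011 0 0 0;0.096 -0.121 -0.011 0 0 0;0.096 -0.121 -0.011 0 0 0;0.096 -0.121 -0.011 0 0 0;0.096 -0.121 -0.011 0 0 0;0.096 -0.121 -0.011 0 0 0;0.096 -0.121 -0.011 0 0 0",
  grip=1,
)

```text
time_s: 0.9
tcp_pos: [0.2758, -0.3265, 0.2359]
ee_rot: [-0.0, 0.993, 0.116, -0.0]
force: [1.0, -0.6, 0.4]
finger_gap: 0.091
finger_force: 0.0
```

jog_arm(
  steps="0.096 -0.121 -0.011 0 0 0;0.096 -0.121 -0.011 0 0 0;0.096 -0.121 -0.011 0 0 0;0.096 -0.121 -0.011 0 0 0;0.096 -0.121 -0.011 0 0 0;0.096 -0.121 -0.011 0 0 0;0.096 -0.121 -0.011 0 0 0;0.096 -0.121 -0.011 0 0 0",
)

```text
time_s: 1.7
tcp_pos: [0.4065, -0.0466, 0.258]
ee_rot: [-0.0, 0.993, 0.117, -0.0]
force: [1.6, -0.4, 0.0]
finger_gap: 0.0909
finger_force: 0.0
```

jog_arm(
  steps="0.096 -0.121 -0.011 0 0 0;0.096 -0.121 -0.011 0 0 0;0.096 -0.121 -0.011 0 0 0;0.096 -0.121 -0.011 0 0 0;0 0 0 0 0 -0.29;0 0 0 0 0 -0.29;0 0 0 0 0 -0.29;0 0 0 0 0 -0.29",
)

```text
time_s: 2.5
tcp_pos: [0.4714, 0.0919, 0.2687]
ee_rot: [-0.0, 0.917, 0.399, -0.0]
force: [-0.1, -0.7, -0.1]
finger_gap: 0.0915
finger_force: 0.0
```

jog_arm(
  steps="0 0 0 0 0 -0.29;0 0 0 0 0 -0.29;0 0 0 0 0 -0.29;0 0 0 0 0 -0.29;0 0 0 0 0 -0.29;0 0 0 0 0 0",
)

```text
time_s: 3.1
tcp_pos: [0.4714, 0.0917, 0.2687]
ee_rot: [-0.0, 0.717, 0.697, -0.0]
force: [-0.9, -0.4, -0.3]
finger_gap: 0.0912
finger_force: 0.0
```

```bash
python3 - <<'E'
from h import *
import cv2
go([.4233,.0882,.1],91.8)
c=get_calibration("wrist"); a=camera("wrist"); cv2.imwrite("pics/w1.png",a)
for p in ([.609,.1009,.006],[.5446,.0849,.009],[.4788,.0997,.006],[.4233,.0882,.062]): print(np.round(proj("wrist",p,c),1))
np.save("c1.npy",c,allow_pickle=True)
E
```

```text
shift [-0.02  -0.191  0.675] turn z -0.121 now [0.4714 0.0917 0.2687] yaw 88.3 tilt [-0.    -0.001 -1.   ] q [ 0.07  0.23  1.61 -0.    1.3   0.1 ]
[347.7 156.7]
[304.3 169. ]
[259.6 160.1]
[218.1 176.2]
```

View pics/w1.png

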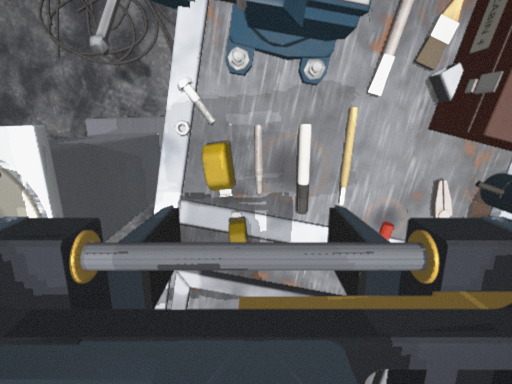

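```bash
python3 - <<'E'
from h import *
import cv2
c=np.load("c1.npy",allow_pickle=True).item(); a=cv2.imread("pics/w1.png")
s=7;x0,y0=190,120
b=cv2.resize(a[y0:y0+85,x0:x0+85],None,fx=s,fy=s,interpolation=cv2.INTER_CUBIC)
th=np.radians(1.8);M=np.array([.4233,.0882])
for z,col in((.062,(0,0,255)),(0.,(255,0,0))):
    pts=[]
    for dx,dy in((-17.5,-33),(17.5,-33),(17.5,33),(-17.5,33)):
        p=M+np.array([dx*np.cos(th)-dy*np.sin(th),dx*np.sin(th)+dy*np.cos(th)])/1000
        u,v=proj("wrist",[*p,z],c); pts.append([(u-x0+.5)*s,(v-y0+.5)*s])
    cv2.polylines(b,[np.int32(pts)],True,col,1)
cv2.imwrite("pics/w1c.png",b)
E
```

```text
(no output)
```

View pics/w1c.png

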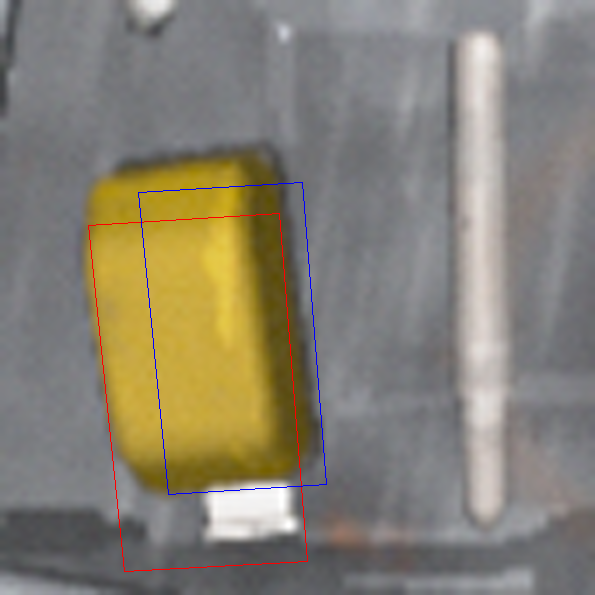

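jog_arm(
  steps="0 0 0 0 0 -0.045;0.032 0.03 0.15 0 0 0;0 0 0.18 0 0 0;0 0 0.18 0 0 0;0 0 0.18 0 0 0;0 0 0.15 0 0 0;0 0 0.1 0 0 0;0 0 0.05 0 0 0",
  grip=0.44,
  grip_force=20,
)

```text
time_s: 3.95
tcp_pos: [0.4781, 0.0996, 0.0192]
ee_rot: [-0.001, 0.711, 0.703, -0.001]
force: [0.4, 0.4, 0.1]
finger_gap: 0.0401
finger_force: 0.0
```

jog_arm(
  steps="0 0 0 0 0 0;0 0 0.04 0 0 0;0 0 0.03 0 0 0;0 0 0 0 0 0",
)

```text
time_s: 4.35
tcp_pos: [0.4791, 0.0997, 0.0035]
ee_rot: [-0.0, 0.711, 0.704, -0.0]
force: [-0.0, -0.4, -0.2]
finger_gap: 0.0404
finger_force: 0.0
```

jog_arm(
  steps="0 0 0 0 0 0;0 0 0 0 0 0;0 0 0 0 0 0;0 0 0 0 0 0;0 0 -0.04 0 0 0;0 0 -0.16 0 0 0;0 0 -0.19 0 0 0;0 0 -0.19 0 0 0",
  grip=0,
)

```text
time_s: 5.15
tcp_pos: [0.4785, 0.0996, 0.1512]
ee_rot: [-0.0, 0.71, 0.704, -0.0]
force: [0.5, 0.1, 0.2]
finger_gap: 0.0122
finger_force: 20.0
```

jog_arm(
  steps="0 0 0 0 0 -0.28;0 0 0 0 0 -0.28;0 0 0 0 0 -0.28;0 0 0 0 0 -0.28;0 0 0 0 0 -0.28;0 0 0 0 0 -0.28;0 0 0 0 0 -0.28;0 0 0 0 0 -0.28",
)

```text
time_s: 5.95
tcp_pos: [0.4789, 0.0997, 0.1496]
ee_rot: [0.0, 0.225, 0.974, 0.0]
force: [-0.2, -0.0, 0.4]
finger_gap: 0.0121
finger_force: 20.0
```

jog_arm(
  steps="0 0 0 0 0 -0.28;0 0 0 0 0 -0.28;0 0 0 0 0 0",
)

```text
time_s: 6.25
tcp_pos: [0.479, 0.0997, 0.1496]
ee_rot: [0.0, 0.089, 0.996, 0.0]
force: [0.1, -0.4, -1.2]
finger_gap: 0.012
finger_force: 20.0
```

```bash
python3 - <<'E'
from h import *
go([.5028,-.2607,.1],169.8)
E
```

```text
shift [-0.348 -1.402  0.198] turn z 0.001 now [0.479  0.0997 0.1496] yaw 169.8 tilt [-0.  0. -1.] q [ 0.08  0.39  1.75  0.    1.   -1.31]
```

jog_arm(
  steps="-0.038 -0.156 0 0 0 0;-0.038 -0.156 0 0 0 0;-0.038 -0.156 0 0 0 0;-0.038 -0.156 0 0 0 0;-0.038 -0.156 0 0 0 0;-0.038 -0.156 0 0 0 0;-0.04 -0.156 0 0 0 0;-0.04 -0.156 0 0 0 0",
)

```text
time_s: 7.05
tcp_pos: [0.4987, -0.2228, 0.1494]
ee_rot: [0.0, 0.093, 0.996, -0.0]
force: [0.1, -0.5, -0.5]
finger_gap: 0.0118
finger_force: 20.0
```

jog_arm(
  steps="-0.04 -0.154 0 0 0 0;0 0 0 0 0 0;0 0 0 0 0 0",
)

```text
time_s: 7.35
tcp_pos: [0.5015, -0.2613, 0.1491]
ee_rot: [-0.0, 0.093, 0.996, 0.0]
force: [-0.6, -0.3, -0.2]
finger_gap: 0.0119
finger_force: 20.0
```

```bash
python3 - <<'E'
from h import *
import cv2
go([.5028,-.2607,.0105],169.8)
c=get_calibration("wrist"); a=camera("wrist"); cv2.imwrite("pics/w2.png",a)
b=a.copy()
for M,l,w in (([.5028,-.2607],116,20),([.4931,-.3137],151,20),([.4822,-.3676],142,26),([.4727,-.4207],92,45)):
  th=np.radians(-10.2)
  for z,col in((.007,(0,255,0)),(.025,(0,0,255))):
    pts=[]
    for sx,sy in((-1,-1),(1,-1),(1,1),(-1,1)):
        dx,dy=sx*l/2000,sy*w/2000
        p=np.array(M)+np.array([dx*np.cos(th)-dy*np.sin(th),dx*np.sin(th)+dy*np.cos(th)])
        pts.append(np.round(proj("wrist",[*p,z],c)))
    cv2.polylines(b,[np.int32(pts)],True,col,1)
cv2.imwrite("pics/w2o.png",cv2.resize(b,None,fx=1.55,fy=1.55,interpolation=cv2.INTER_CUBIC))
E
```

```text
shift [-0.005  0.003  0.554] turn z -0.015 now [ 0.5015 -0.2613  0.1491] yaw 169.4 tilt [ 0.  0. -1.] q [-0.59  0.48  1.57  0.    1.09 -1.97]
```

View pics/w2o.png

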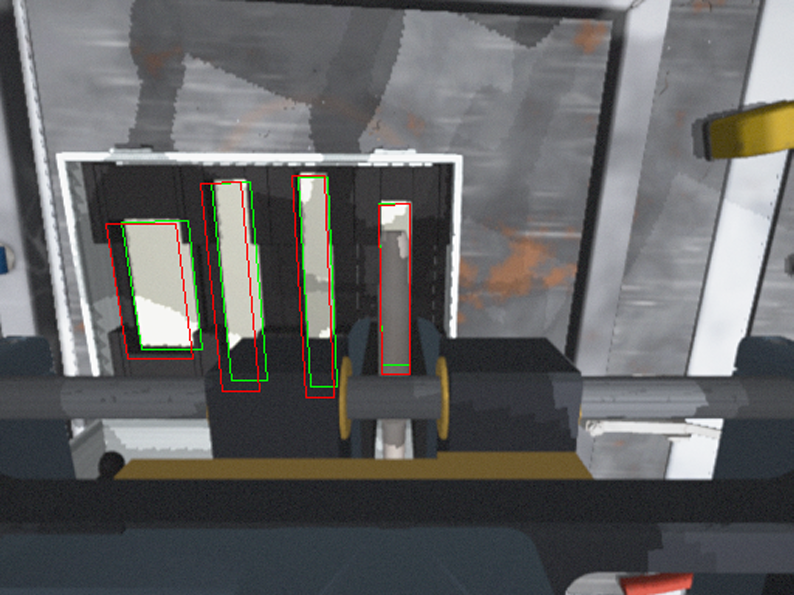

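```bash
python3 - <<'E'
from h import *
p=np.array([.5015,-.2613,.152]); x=np.array([-.983,.184,0])
for e in (.050,.054,.058): print(np.round(np.array(proj("wrist",p+x*e))*1.55,1))
E
```

```text
[390.5 238.4]
[390.5 227.4]
[390.5 216.3]
```

jog_arm(
  steps="0 0.003 0.1 0 0 -0.015;0 0 0.15 0 0 0;0 0 0.12 0 0 0;0 0 0.08 0 0 0;0 0 0.05 0 0 0;0 0 0.03 0 0 0;0 0 0.022 0 0 0;0 0 0 0 0 0",
)

```text
time_s: 8.2
tcp_pos: [0.5023, -0.2599, 0.0112]
ee_rot: [0.0, 0.086, 0.996, -0.0]
force: [-0.2, 0.2, -1.1]
finger_gap: 0.0122
finger_force: 20.0
```

jog_arm(
  steps="0 0 0 0 0 0;0 0 0 0 0 0;0 0 0 0 0 0;0 0 -0.02 0 0 0;0 0 -0.12 0 0 0;0 0 -0.18 0 0 0;0 0 -0.18 0 0 0;0 0 -0.06 0 0 0",
  grip=0.31,
)

```text
time_s: 9.0
tcp_pos: [0.5035, -0.2609, 0.1557]
ee_rot: [0.003, 0.086, 0.996, -0.001]
force: [0.3, 0.5, -1.0]
finger_gap: 0.0281
finger_force: 0.0
```

jog_arm(
  steps="0.009 0.154 0 0 0 0;0.009 0.154 0 0 0 0;0.009 0.154 0 0 0 0;0.009 0.154 0 0 0 0;0.009 0.154 0 0 0 0;0.009 0.154 0 0 0 0;0.009 0.154 0 0 0 0;0.009 0.154 0 0 0 0",
)

```text
time_s: 9.8
tcp_pos: [0.5372, 0.0481, 0.1515]
ee_rot: [0.0, 0.086, 0.996, 0.0]
force: [0.2, 0.5, 0.4]
finger_gap: 0.0282
finger_force: 0.0
```

jog_arm(
  steps="0.009 0.154 0 0 0 0;0 0 0 0 0 0.282;0 0 0 0 0 0.282;0 0 0 0 0 0.282;0 0 0 0 0 0.282;0 0 0 0 0 0.282;0 0 0 0 0 0.282;0 0 0 0 0 0.282",
  grip=0.5,
)

```text
time_s: 10.6
tcp_pos: [0.5416, 0.0848, 0.1514]
ee_rot: [0.0, 0.55, 0.835, 0.0]
force: [-0.4, -0.4, 0.3]
finger_gap: 0.0458
finger_force: 0.0
```

jog_arm(
  steps="0 0 0 0 0 0.282;0 0 0 0 0 0.282;0 0 0 0 0 0.282;0 0 0 0 0 0;0 0 0 0 0 0",
)

```text
time_s: 11.1
tcp_pos: [0.5416, 0.0848, 0.1512]
ee_rot: [0.0, 0.71, 0.704, 0.0]
force: [-0.5, 0.4, -0.3]
finger_gap: 0.0459
finger_force: 0.0
```

```bash
python3 - <<'E'
from h import *
import cv2
go([.5446,.0849,.003],88.9)
c=get_calibration("wrist"); a=camera("wrist"); cv2.imwrite("pics/w3.png",a)
t=camera("top"); cv2.imwrite("pics/t3.png",np.hstack([cv2.resize(t[140:240,280:420],(700,500),interpolation=cv2.INTER_CUBIC)]))
np.save("c3.npy",c,allow_pickle=True)
for e in (-.067,0,.067): print(np.round(proj("wrist",[.5446+e*.019,.0849+e,.009],c),1))
E
```

```text
shift [0.    0.012 0.593] turn z 0.023 now [0.5416 0.0848 0.1512] yaw 89.6 tilt [ 0.  0. -1.] q [0.05 0.46 1.61 0.   1.07 0.05]
[256.8 240.2]
[257.6 183. ]
[258.4 119.6]
```

View pics/t3.png

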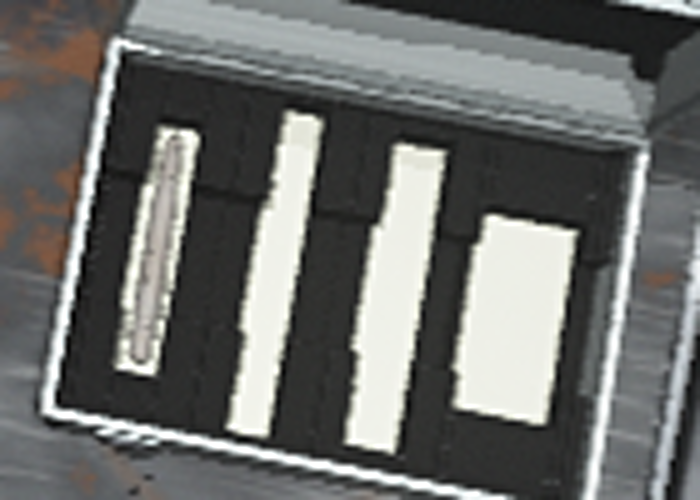

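View pics/w3.png

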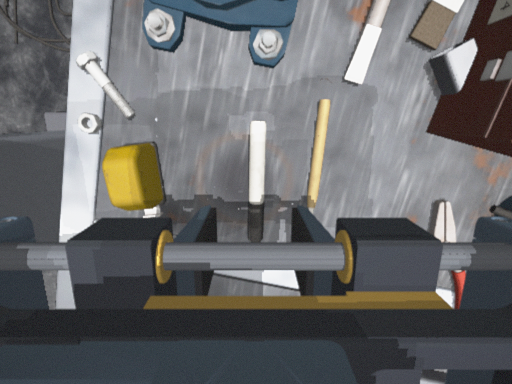

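jog_arm(
  steps="0 0.012 0.12 0 0 0.023;0 0 0.18 0 0 0;0 0 0.12 0 0 0;0 0 0.08 0 0 0;0 0 0.05 0 0 0;0 0 0.03 0 0 0;0 0 0.012 0 0 0;0 0 0 0 0 0",
)

```text
time_s: 12.0
tcp_pos: [0.545, 0.0848, 0.0033]
ee_rot: [0.0, 0.715, 0.699, 0.0]
force: [0.1, 0.8, 0.4]
finger_gap: 0.0454
finger_force: 0.0
```

jog_arm(
  steps="0 0 0 0 0 0;0 0 0 0 0 0;0 0 0 0 0 0;0 0 0 0 0 0;0 0 -0.04 0 0 0;0 0 -0.16 0 0 0;0 0 -0.19 0 0 0;0 0 -0.19 0 0 0",
  grip=0,
)

```text
time_s: 12.8
tcp_pos: [0.5441, 0.0847, 0.1501]
ee_rot: [-0.0, 0.715, 0.699, -0.0]
force: [1.0, -0.7, -0.5]
finger_gap: 0.0184
finger_force: 20.0
```

jog_arm(
  steps="0 0 0 0 0 -0.283;0 0 0 0 0 -0.283;0 0 0 0 0 -0.283;0 0 0 0 0 -0.283;0 0 0 0 0 -0.283;0 0 0 0 0 -0.283;0 0 0 0 0 -0.283;0 0 0 0 0 -0.283",
)

```text
time_s: 13.6
tcp_pos: [0.5445, 0.0848, 0.1486]
ee_rot: [0.0, 0.226, 0.974, 0.0]
force: [-0.5, -0.1, 0.2]
finger_gap: 0.018
finger_force: 20.0
```

jog_arm(
  steps="0 0 0 0 0 -0.283;0 0 0 0 0 -0.283;0 0 0 0 0 0",
)

```text
time_s: 13.9
tcp_pos: [0.5446, 0.0848, 0.1486]
ee_rot: [0.0, 0.088, 0.996, 0.0]
force: [0.3, -0.1, -0.5]
finger_gap: 0.0181
finger_force: 20.0
```

```bash
python3 - <<'E'
from h import *
go([.4807,-.3673,.1],169.8)
E
```

```text
shift [-0.066 -1.825  0.194] turn z 0.003 now [0.5446 0.0848 0.1486] yaw 169.9 tilt [-0.  0. -1.] q [ 0.05  0.47  1.61 -0.    1.07 -1.35]
```

jog_arm(
  steps="-0.0055 -0.152 0 0 0 0;-0.0055 -0.152 0 0 0 0;-0.0055 -0.152 0 0 0 0;-0.0055 -0.152 0 0 0 0;-0.0055 -0.152 0 0 0 0;-0.0055 -0.152 0 0 0 0;-0.0055 -0.152 0 0 0 0;-0.0055 -0.152 0 0 0 0",
)

```text
time_s: 14.7
tcp_pos: [0.5008, -0.2178, 0.1484]
ee_rot: [0.0, 0.092, 0.996, -0.0]
force: [1.0, -0.8, -0.1]
finger_gap: 0.0184
finger_force: 20.0
```

jog_arm(
  steps="-0.0055 -0.152 0 0 0 0;-0.0055 -0.152 0 0 0 0;-0.0055 -0.152 0 0 0 0;-0.0055 -0.153 0 0 0 0;0 0 0 0 0 0;0 0 0 0 0 0",
)

```text
time_s: 15.3
tcp_pos: [0.4791, -0.3676, 0.1481]
ee_rot: [-0.0, 0.092, 0.996, 0.0]
force: [0.6, 0.4, -0.4]
finger_gap: 0.0184
finger_force: 20.0
```

```bash
python3 - <<'E'
from h import *
go([.4807,-.3673,.0105],169.8)
E
```

```text
shift [-0.006  0.002  0.55 ] turn z -0.013 now [ 0.4791 -0.3676  0.1481] yaw 169.4 tilt [ 0.  0. -1.] q [-0.75  0.53  1.48  0.    1.13 -2.14]
```

jog_arm(
  steps="-0.004 0.002 0.1 0 0 -0.013;0 0 0.15 0 0 0;0 0 0.12 0 0 0;0 0 0.08 0 0 0;0 0 0.05 0 0 0;0 0 0.03 0 0 0;0 0 0.018 0 0 0;0 0 0 0 0 0",
)

```text
time_s: 16.1
tcp_pos: [0.4808, -0.3667, 0.0112]
ee_rot: [0.0, 0.086, 0.996, -0.0]
force: [-0.5, -0.6, 1.2]
finger_gap: 0.0185
finger_force: 20.0
```

jog_arm(
  steps="0 0 0 0 0 0;0 0 0 0 0 0;0 0 0 0 0 0;0 0 -0.02 0 0 0;0 0 -0.12 0 0 0;0 0 -0.18 0 0 0;0 0 -0.18 0 0 0;0 0 -0.06 0 0 0",
  grip=0.37,
)

```text
time_s: 16.9
tcp_pos: [0.482, -0.3681, 0.156]
ee_rot: [0.002, 0.086, 0.996, -0.002]
force: [1.1, -0.1, 0.0]
finger_gap: 0.0337
finger_force: 0.0
```

jog_arm(
  steps="-0.013 0.1486 0 0 0 0;-0.013 0.1486 0 0 0 0;-0.013 0.1486 0 0 0 0;-0.013 0.1486 0 0 0 0;-0.013 0.1486 0 0 0 0;-0.013 0.1486 0 0 0 0;-0.013 0.1486 0 0 0 0;-0.013 0.1486 0 0 0 0",
)

```text
time_s: 17.7
tcp_pos: [0.5575, -0.077, 0.1515]
ee_rot: [0.0, 0.086, 0.996, -0.0]
force: [0.1, -0.5, -0.8]
finger_gap: 0.0337
finger_force: 0.0
```

jog_arm(
  steps="-0.013 0.1486 0 0 0 0;-0.013 0.1486 0 0 0 0;-0.013 0.1486 0 0 0 0;-0.013 0.1486 0 0 0 0;-0.013 0.1486 0 0 0 0;0 0 0 0 0 0.27;0 0 0 0 0 0.27;0 0 0 0 0 0.27",
  grip=0.45,
)

```text
time_s: 18.5
tcp_pos: [0.6052, 0.1021, 0.1513]
ee_rot: [0.0, 0.287, 0.958, 0.0]
force: [-0.2, -0.5, 0.2]
finger_gap: 0.0411
finger_force: 0.0
```

jog_arm(
  steps="0 0 0 0 0 0.27;0 0 0 0 0 0.27;0 0 0 0 0 0.27;0 0 0 0 0 0.27;0 0 0 0 0 0.27;0 0 0 0 0 0.27;0 0 0 0 0 0.27;0 0 0 0 0 0.26",
)

```text
time_s: 19.3
tcp_pos: [0.6052, 0.1017, 0.1514]
ee_rot: [0.0, 0.737, 0.675, 0.0]
force: [0.6, 0.8, -0.2]
finger_gap: 0.0407
finger_force: 0.0
```

```bash
python3 - <<'E'
from h import *
import cv2
go([.609,.1009,.003],85.2)
c=get_calibration("wrist"); a=camera("wrist"); cv2.imwrite("pics/w4.png",a)
th=np.radians(85.2)
for e in (-.0715,0,.0715): print(np.round(proj("wrist",[.609+e*np.cos(th),.1009+e*np.sin(th),.006],c),1))
E
```

```text
shift [-0.002  0.015  0.594] turn z -0.008 now [0.6052 0.1017 0.1514] yaw 85.0 tilt [ 0.  0. -1.] q [0.07 0.54 1.45 0.   1.15 0.16]
[258.4 243. ]
[258.4 182.8]
[258.3 115.6]
```

View pics/w4.png

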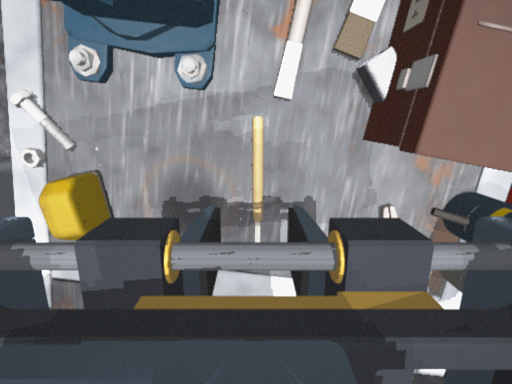

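jog_arm(
  steps="0 0.014 0.12 0 0 -0.008;0 0 0.18 0 0 0;0 0 0.12 0 0 0;0 0 0.08 0 0 0;0 0 0.05 0 0 0;0 0 0.03 0 0 0;0 0 0.012 0 0 0;0 0 0 0 0 0",
)

```text
time_s: 20.15
tcp_pos: [0.6091, 0.1014, 0.0034]
ee_rot: [0.0, 0.734, 0.679, 0.0]
force: [-0.2, -0.3, -0.2]
finger_gap: 0.0415
finger_force: 0.0
```

jog_arm(
  steps="0 0 0 0 0 0;0 0 0 0 0 0;0 0 0 0 0 0;0 0 0 0 0 0;0 0 -0.04 0 0 0;0 0 -0.16 0 0 0;0 0 -0.19 0 0 0;0 0 -0.19 0 0 0",
  grip=0,
)

```text
time_s: 20.95
tcp_pos: [0.6083, 0.1014, 0.1501]
ee_rot: [-0.0, 0.734, 0.679, -0.0]
force: [0.8, 0.8, -0.2]
finger_gap: 0.0115
finger_force: 20.0
```

jog_arm(
  steps="0 0 0 0 0 -0.269;0 0 0 0 0 -0.269;0 0 0 0 0 -0.269;0 0 0 0 0 -0.269;0 0 0 0 0 -0.269;0 0 0 0 0 -0.269;0 0 0 0 0 -0.269;0 0 0 0 0 -0.269",
)

```text
time_s: 21.75
tcp_pos: [0.6086, 0.1014, 0.1487]
ee_rot: [0.0, 0.28, 0.96, 0.0]
force: [-0.2, 0.5, 0.8]
finger_gap: 0.0115
finger_force: 20.0
```

jog_arm(
  steps="0 0 0 0 0 -0.269;0 0 0 0 0 -0.269;0 0 0 0 0 -0.269;0 0 0 0 0 0",
)

```text
time_s: 22.15
tcp_pos: [0.6087, 0.1014, 0.1486]
ee_rot: [0.0, 0.083, 0.997, 0.0]
force: [0.1, -0.1, -0.9]
finger_gap: 0.0113
finger_force: 20.0
```

```bash
python3 - <<'E'
from h import *
go([.4916,-.3134,.1],169.8)
E
```

```text
shift [ 0.187 -1.714  0.194] turn z 0.023 now [0.6087 0.1014 0.1486] yaw 170.5 tilt [-0.  0. -1.] q [ 0.07  0.55  1.44  0.    1.15 -1.34]
```

jog_arm(
  steps="0.047 -0.13 0 0 0 0.023;0.047 -0.13 0 0 0 0;0.047 -0.13 0 0 0 0;0.047 -0.13 0 0 0 0;0 -0.149 0 0 0 0;0 -0.149 0 0 0 0;0 -0.149 0 0 0 0;0 -0.149 0 0 0 0",
)

```text
time_s: 22.95
tcp_pos: [0.5123, -0.1662, 0.1485]
ee_rot: [0.0, 0.093, 0.996, -0.0]
force: [0.4, -0.9, -0.8]
finger_gap: 0.0114
finger_force: 20.0
```

jog_arm(
  steps="0 -0.149 0 0 0 0;0 -0.149 0 0 0 0;0 -0.149 0 0 0 0;0 -0.149 0 0 0 0;0 0 0 0 0 0;0 0 0 0 0 0",
)

```text
time_s: 23.55
tcp_pos: [0.4856, -0.3118, 0.1481]
ee_rot: [0.0, 0.093, 0.996, 0.0]
force: [0.1, 1.2, -1.3]
finger_gap: 0.0117
finger_force: 20.0
```

```bash
python3 - <<'E'
from h import *
go([.4916,-.3134,.0105],169.8)
E
```

```text
shift [-0.025 -0.002  0.551] turn z -0.016 now [ 0.4856 -0.3118  0.1481] yaw 169.4 tilt [-0.  0. -1.] q [-0.67  0.5   1.54  0.    1.1  -2.06]
```

jog_arm(
  steps="-0.021 -0.003 0.1 0 0 -0.014;0 0 0.15 0 0 0;0 0 0.12 0 0 0;0 0 0.08 0 0 0;0 0 0.05 0 0 0;0 0 0.03 0 0 0;0 0 0.018 0 0 0;0 0 0 0 0 0",
)

```text
time_s: 24.35
tcp_pos: [0.4912, -0.3129, 0.0112]
ee_rot: [0.0, 0.087, 0.996, -0.0]
force: [0.1, 0.4, 0.1]
finger_gap: 0.0114
finger_force: 20.0
```

jog_arm(
  steps="0 0 0 0 0 0;0 0 0 0 0 0;0 0 0 0 0 0;0 0 -0.02 0 0 0;0 0 -0.12 0 0 0;0 0 -0.18 0 0 0;0 0 -0.18 0 0 0;0 0 -0.06 0 0 0",
  grip=0.31,
)

```text
time_s: 25.15
tcp_pos: [0.4924, -0.3142, 0.1558]
ee_rot: [0.003, 0.087, 0.996, -0.002]
force: [0.2, -0.5, -0.6]
finger_gap: 0.0283
finger_force: 0.0
```

jog_arm(
  steps="0.05 0.141 0 0 0 0;0.05 0.141 0 0 0 0;0.05 0.141 0 0 0 0;0.05 0.141 0 0 0 0;0.05 0.141 0 0 0 0;0.05 0.141 0 0 0 0;0.05 0.141 0 0 0 0;0.05 0.141 0 0 0 0",
)

```text
time_s: 25.95
tcp_pos: [0.4408, -0.0167, 0.1514]
ee_rot: [0.0, 0.087, 0.996, -0.0]
force: [0.3, 0.3, 0.1]
finger_gap: 0.0283
finger_force: 0.0
```

jog_arm(
  steps="0.05 0.141 0 0 0 0;0.05 0.141 0 0 0 0;0.05 0.141 0 0 0 0;0 0 0 0 0 0.264;0 0 0 0 0 0.264;0 0 0 0 0 0.264;0 0 0 0 0 0.264;0 0 0 0 0 0.264",
  grip=0.71,
)

```text
time_s: 26.75
tcp_pos: [0.4226, 0.0927, 0.1514]
ee_rot: [0.0, 0.407, 0.913, 0.0]
force: [-0.8, 0.7, 0.2]
finger_gap: 0.0647
finger_force: 0.0
```

jog_arm(
  steps="0 0 0 0 0 0.264;0 0 0 0 0 0.264;0 0 0 0 0 0.264;0 0 0 0 0 0.264;0 0 0 0 0 0.264;0 0 0 0 0 0;0 0 0 0 0 0",
)

```text
time_s: 27.45
tcp_pos: [0.4225, 0.0926, 0.1512]
ee_rot: [0.0, 0.678, 0.735, 0.0]
force: [-0.1, 0.5, -0.2]
finger_gap: 0.0647
finger_force: 0.0
```

```bash
python3 - <<'E'
from h import *
import cv2
go([.4225,.094,.034],94.5)
c=get_calibration("wrist"); a=camera("wrist"); s=5;x0,y0=205,110
b=cv2.resize(a[y0:y0+115,x0:x0+110],None,fx=s,fy=s,interpolation=cv2.INTER_CUBIC)
th=np.radians(4.5);M=np.array([.4225,.094])
for z,col in((.062,(0,0,255)),(0.,(255,0,0))):
    pts=[]
    for dx,dy in((-17.5,-33),(17.5,-33),(17.5,33),(-17.5,33)):
        p=M+np.array([dx*np.cos(th)-dy*np.sin(th),dx*np.sin(th)+dy*np.cos(th)])/1000
        u,v=proj("wrist",[*p,z],c); pts.append([(u-x0+.5)*s,(v-y0+.5)*s])
    cv2.polylines(b,[np.int32(pts)],True,col,1)
t=camera("top")
t=cv2.resize(t[140:240,285:420],None,fx=5,fy=5,interpolation=cv2.INTER_CUBIC)[:, :]
o=np.zeros((575,550+675,3),np.uint8); o[:575,:550]=b; o[:500,550:]=t
cv2.imwrite("pics/w5.png",cv2.resize(o,None,fx=.65,fy=.65,interpolation=cv2.INTER_AREA))
E
```

```text
shift [0.006 0.    0.469] turn z 0.005 now [0.4225 0.0926 0.1512] yaw 94.6 tilt [-0.  0. -1.] q [ 0.08  0.32  1.88 -0.    0.95 -0.  ]
```

View pics/w5.png

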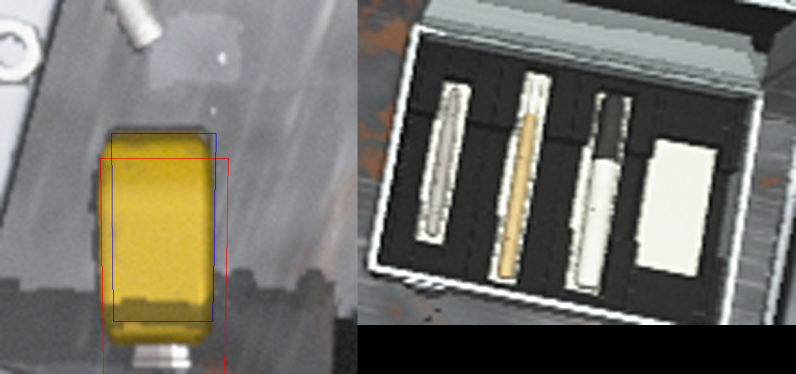

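jog_arm(
  steps="0.012 -0.006 0.1 0 0 0;0 0 0.12 0 0 0;0 0 0.1 0 0 0;0 0 0.08 0 0 0;0 0 0.05 0 0 0;0 0 0.019 0 0 0;0 0 0 0 0 0",
)

```text
time_s: 28.25
tcp_pos: [0.4206, 0.0955, 0.0334]
ee_rot: [-0.0, 0.679, 0.734, -0.0]
force: [0.3, -0.5, 0.1]
finger_gap: 0.0646
finger_force: 0.0
```

jog_arm(
  steps="0 0 0 0 0 0;0 0 0 0 0 0;0 0 0 0 0 0;0 0 0 0 0 0;0 0 0 0 0 0;0 0 0 0 0 0",
  grip=0,
  grip_force=35,
)

```text
time_s: 28.85
tcp_pos: [0.4211, 0.0956, 0.0339]
ee_rot: [0.0, 0.679, 0.734, 0.0]
force: [-0.9, 0.4, 7.2]
finger_gap: 0.0324
finger_force: 34.9
```

jog_arm(
  steps="0 0 0 0 0 0;0 0 0 0 0 0;0 0 0 0 0 0;0 0 0.02 0 0 0;0 0 0.02 0 0 0;0 0 0 0 0 0",
  grip=0.6,
)

```text
time_s: 29.45
tcp_pos: [0.4204, 0.0955, 0.0229]
ee_rot: [-0.0, 0.679, 0.734, -0.0]
force: [-0.4, -0.0, -0.4]
finger_gap: 0.0547
finger_force: 0.0
```

jog_arm(
  steps="0 0 0 0 0 0;0 0 0 0 0 0;0 0 0 0 0 0;0 0 0 0 0 0;0 0 0 0 0 0;0 0 0 0 0 0",
  grip=0,
)

```text
time_s: 30.05
tcp_pos: [0.421, 0.0956, 0.0238]
ee_rot: [0.0, 0.679, 0.734, 0.0]
force: [-0.4, 0.1, 1.5]
finger_gap: 0.033
finger_force: 34.8
```

jog_arm(
  steps="0 0 -0.03 0 0 0;0 0 -0.08 0 0 0;0 0 -0.13 0 0 0;0 0 -0.15 0 0 0;0 0 -0.12 0 0 0;0 0 0 0 0 -0.2;0 0 0 0 0 -0.264;0 0 0 0 0 -0.264",
)

```text
time_s: 30.85
tcp_pos: [0.4206, 0.0955, 0.1519]
ee_rot: [0.0, 0.533, 0.846, 0.0]
force: [0.6, 0.1, -2.8]
finger_gap: 0.0329
finger_force: 34.8
```

jog_arm(
  steps="0 0 0 0 0 -0.264;0 0 0 0 0 -0.264;0 0 0 0 0 -0.264;0 0 0 0 0 -0.264;0 0 0 0 0 -0.264;0 0 0 0 0 -0.264;0 0 0 0 0 -0.264;0 0 0 0 0 -0.06",
)

```text
time_s: 31.65
tcp_pos: [0.4205, 0.0955, 0.1515]
ee_rot: [-0.0, 0.086, 0.996, -0.0]
force: [-0.3, -0.9, -2.2]
finger_gap: 0.0333
finger_force: 34.8
```

```bash
python3 - <<'E'
from h import *
# pocket centre shifted 2 mm to robot (seen), body middle 8 mm to robot, 2 mm to marker side
u=np.array([.984,-.177]);v=np.array([.177,.984])
T=np.array([.4727,-.4207])-u*.0095+v*.0015; print(T.round(4))
go([*T,.15],169.8)
s=observe(); print(s["force"],s["finger_gap"])
E
```

```text
[ 0.4636 -0.4175]
shift [-0.522 -1.992  0.006] turn z 0.011 now [0.4205 0.0955 0.1515] yaw 170.1 tilt [ 0. -0. -1.] q [ 0.08  0.31  1.88 -0.    0.95 -1.31]
[-0.31480429 -0.92706365 -2.21625369] 0.03326248314618554
```

jog_arm(
  steps="-0.037 -0.142 0 0 0 0.011;-0.037 -0.142 0 0 0 0;-0.037 -0.142 0 0 0 0;-0.037 -0.142 0 0 0 0;-0.037 -0.142 0 0 0 0;-0.037 -0.142 0 0 0 0;-0.037 -0.142 0 0 0 0;-0.037 -0.142 0 0 0 0",
)

```text
time_s: 32.45
tcp_pos: [0.4422, -0.1986, 0.1514]
ee_rot: [-0.0, 0.092, 0.996, 0.0]
force: [1.1, 0.3, -2.9]
finger_gap: 0.033
finger_force: 34.8
```

jog_arm(
  steps="-0.037 -0.142 0 0 0 0;-0.037 -0.142 0 0 0 0;-0.037 -0.142 0 0 0 0;-0.037 -0.142 0 0 0 0;-0.037 -0.142 0 0 0 0;-0.037 -0.142 0 0 0 0;0 0 0 0 0 0;0 0 0 0 0 0",
)

```text
time_s: 33.25
tcp_pos: [0.4583, -0.4169, 0.1509]
ee_rot: [-0.0, 0.092, 0.996, 0.0]
force: [-0.5, 0.2, -1.6]
finger_gap: 0.0328
finger_force: 34.8
```

```bash
python3 - <<'E'
from h import *
import cv2
go([.4636,-.4175,.031],169.8)
c=get_calibration("wrist"); a=camera("wrist");b=a.copy()
th=np.radians(-10.2);M=[.4727,-.4207]
for z,col in((.007,(0,255,0)),(.025,(0,0,255))):
    pts=[]
    for sx,sy in((-1,-1),(1,-1),(1,1),(-1,1)):
        dx,dy=sx*.046,sy*.0225
        p=np.array(M)+np.array([dx*np.cos(th)-dy*np.sin(th),dx*np.sin(th)+dy*np.cos(th)])
        pts.append(np.round(proj("wrist",[*p,z],c)))
    cv2.polylines(b,[np.int32(pts)],True,col,1)
cv2.imwrite("pics/w6.png",cv2.resize(b,None,fx=1.5,fy=1.5,interpolation=cv2.INTER_CUBIC))
E
```

```text
shift [-0.021  0.001  0.48 ] turn z -0.013 now [ 0.4583 -0.4169  0.1509] yaw 169.4 tilt [ 0.001  0.001 -1.   ] q [-0.83  0.55  1.43  0.    1.16 -2.22]
```

View pics/w6.png

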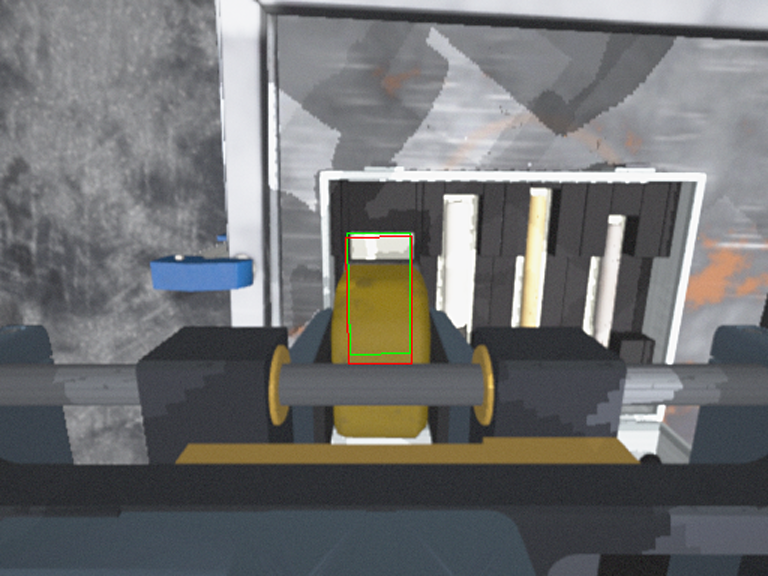

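```bash
python3 - <<'E'
from h import *
p=np.array([.4583,-.4169,0]); x=np.array([-.983,.184,0])
for z in (.135,.15,.165,.18): print(z,[np.round(np.array(proj("wrist",p+x*e+[0,0,z]))*1.5,0) for e in (.029,.033,.037)], np.round(np.array(proj("wrist",p-x*.033+[0,0,z]))*1.5,0))
E
```

```text
0.135 [array([378., 274.]), array([378., 265.]), array([378., 256.])] [379. 404.]
0.15 [array([378., 282.]), array([378., 272.]), array([378., 262.])] [378. 421.]
0.165 [array([378., 291.]), array([378., 281.]), array([378., 270.])] [378. 441.]
0.18 [array([378., 303.]), array([378., 291.]), array([378., 279.])] [378. 465.]
```

jog_arm(
  steps="-0.018 0.001 0.08 0 0 -0.013;0 0 0.12 0 0 0;0 0 0.1 0 0 0;0 0 0.06 0 0 0;0 0 0 0 0 0",
)

```text
time_s: 33.8
tcp_pos: [0.4623, -0.415, 0.0594]
ee_rot: [-0.002, 0.087, 0.996, 0.001]
force: [-0.3, 0.5, -1.9]
finger_gap: 0.0327
finger_force: 34.8
```

jog_arm(
  steps="0 0 0.03 0 0 0;0 0 0.03 0 0 0;0 0 0.02 0 0 0;0 0 0.02 0 0 0;0 0 0 0 0 0;0 0 0 0 0 0",
)

```text
time_s: 34.4
tcp_pos: [0.4633, -0.4173, 0.0363]
ee_rot: [0.0, 0.087, 0.996, -0.0]
force: [0.5, -0.6, -1.7]
finger_gap: 0.0329
finger_force: 34.8
```

jog_arm(
  steps="0 0 0.008 0 0 0;0 0 0.006 0 0 0;0 0 0.004 0 0 0;0 0 0 0 0 0;0 0 0 0 0 0",
)

```text
time_s: 34.9
tcp_pos: [0.4633, -0.4172, 0.0317]
ee_rot: [0.0, 0.087, 0.996, 0.0]
force: [0.2, -0.6, -2.9]
finger_gap: 0.0331
finger_force: 34.8
```

jog_arm(
  steps="0 0 0 0 0 0;0 0 0 0 0 0;0 0 0 0 0 0;0 0 0 0 0 0",
  grip=0.45,
)

```text
time_s: 35.3
tcp_pos: [0.4633, -0.4173, 0.0318]
ee_rot: [0.0, 0.087, 0.996, -0.0]
force: [-0.0, -0.0, -0.1]
finger_gap: 0.0411
finger_force: 0.0
```

jog_arm(
  steps="0 0 -0.04 0 0 0;0 0 -0.1 0 0 0;0 0 -0.18 0 0 0;0 0 -0.19 0 0 0;0 0 -0.19 0 0 0;0 0 -0.19 0 0 0;0 0 -0.19 0 0 0;0 0 -0.19 0 0 0",
)

```text
time_s: 36.1
tcp_pos: [0.4628, -0.4167, 0.3523]
ee_rot: [0.0, 0.087, 0.996, -0.0]
force: [1.5, 0.2, -0.2]
finger_gap: 0.0412
finger_force: 0.0
```

```bash
python3 - <<'E'
from h import *
import cv2
u=np.array([.984,-.177]);v=np.array([.177,.984])
H=np.array([.5692,-.3553])
out=[]
for n,(x0,y0,w,h),s in (("top",(285,95,170,150),2.35),("side",(195,40,130,150),2.9)):
    a=camera(n); b=cv2.resize(a[y0:y0+h,x0:x0+w],None,fx=s,fy=s,interpolation=cv2.INTER_CUBIC)
    for th,col in((1.5,(255,0,0)),(1.575,(0,255,0))):
        f=-.205*np.cos(th)+.02*np.sin(th); z=.04+.205*np.sin(th)+.02*np.cos(th)
        q=[]
        for e in(-.042,.042):
            uu,vv=proj(n,[*(H+u*f+v*e),z]); q.append([(uu-x0+.5)*s,(vv-y0+.5)*s])
        cv2.line(b,*[tuple(map(int,np.round(k))) for k in q],col,1); print(n,th,np.round(q))
    o=np.zeros((440,400,3),np.uint8); hh,ww=min(440,b.shape[0]),min(400,b.shape[1]); o[:hh,:ww]=b[:hh,:ww]; out.append(o)
cv2.imwrite("pics/lid.png",np.hstack(out)); go([.59,-.36,.3],-100)
E
```

```text
top 1.5 [[291.  86.]
 [175.  66.]]
top 1.575 [[293.  66.]
 [178.  46.]]
side 1.5 [[163.  49.]
 [117.  90.]]
side 1.575 [[146.  47.]
 [ 98.  88.]]
shift [-0.451  0.32   0.231] turn z -3.142 now [ 0.4646 -0.4186  0.3572] yaw 170.0 tilt [-0.009 -0.007 -1.   ] q [-0.83  0.39  1.13 -0.    1.61 -2.22]
```

View pics/lid.png

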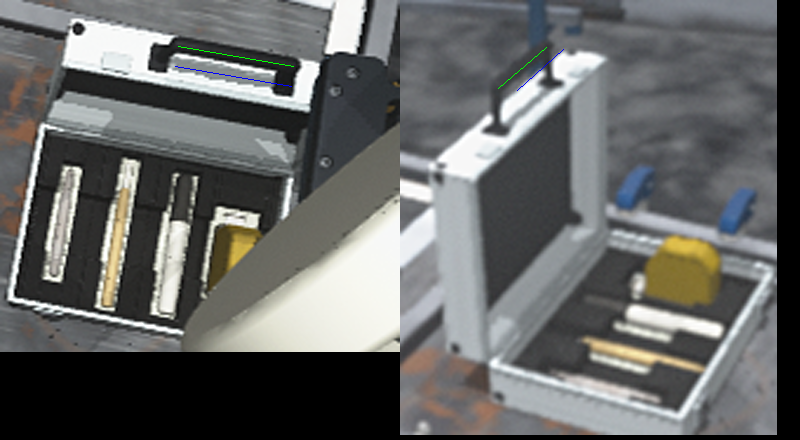

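jog_arm(
  steps="-0.114 0.081 0 0 0 0;-0.114 0.081 0 0 0 0;-0.114 0.081 0 0 0 0;-0.114 0.081 0 0 0 0;0 0 0 0 0 0.286;0 0 0 0 0 0.286;0 0 0 0 0 0.286;0 0 0 0 0 0.286",
  grip=0.27,
)

```text
time_s: 37.0
tcp_pos: [0.5894, -0.357, 0.3498]
ee_rot: [0.0, 0.367, 0.93, -0.0]
force: [-0.1, -0.2, -0.3]
finger_gap: 0.0249
finger_force: 0.0
```

jog_arm(
  steps="0 0 0 0 0 0.286;0 0 0 0 0 0.286;0 0 0 0 0 0.286;0 0 0 0 0 0.286;0 0 0 0 0 0.286;0 0 0 0 0 0.286;0 0 0 0 0 0.28;0 0 0 0 0 0",
)

```text
time_s: 37.8
tcp_pos: [0.5894, -0.3571, 0.3498]
ee_rot: [0.0, 0.767, 0.642, 0.0]
force: [0.7, -0.8, -0.3]
finger_gap: 0.0245
finger_force: 0.0
```

```bash
python3 - <<'E'
from h import *
go([.5908,-.3592,.236],79.8)
H=np.array([0,.04]);prev=None
for th in [1.58]+list(np.arange(1.5,.29,-.1)):
    f=-.205*np.cos(th)+.02*np.sin(th)-(.006 if th<1.58 else 0); z=.04+.205*np.sin(th)+.02*np.cos(th)-.009
    if prev: print(round(th,2),"y",round((f-prev[0])/.25,3),"z",round((prev[1]-z)/.25,3), "f,z",round(f,3),round(z,3))
    prev=(f,z)
E
```

```text
shift [-0.007  0.007  0.455] turn z 0.003 now [ 0.5894 -0.3571  0.3498] yaw 79.9 tilt [-0.  0. -1.] q [-0.63  0.51  0.95  0.    1.68 -0.45]
1.5 y -0.09 z -0.004 f,z -0.001 0.237
1.4 y -0.082 z 0.002 f,z -0.021 0.236
1.3 y -0.082 z 0.01 f,z -0.042 0.234
1.2 y -0.08 z 0.018 f,z -0.062 0.229
1.1 y -0.078 z 0.026 f,z -0.081 0.223
1.0 y -0.075 z 0.034 f,z -0.1 0.214
0.9 y -0.071 z 0.041 f,z -0.118 0.204
0.8 y -0.067 z 0.048 f,z -0.134 0.192
0.7 y -0.062 z 0.055 f,z -0.15 0.178
0.6 y -0.056 z 0.06 f,z -0.164 0.163
0.5 y -0.05 z 0.066 f,z -0.176 0.147
0.4 y -0.043 z 0.07 f,z -0.187 0.129
0.3 y -0.036 z 0.074 f,z -0.196 0.111
```

jog_arm(
  steps="-0.007 0.007 0.1 0 0 0;0 0 0.12 0 0 0;0 0 0.08 0 0 0;0 0 0.06 0 0 0;0 0 0 0 0 0",
)

```text
time_s: 38.3
tcp_pos: [0.5901, -0.3586, 0.2573]
ee_rot: [-0.002, 0.765, 0.645, -0.0]
force: [-1.1, -0.3, 0.4]
finger_gap: 0.0249
finger_force: 0.0
```

jog_arm(
  steps="0 0 0.04 0 0 0;0 0 0.03 0 0 0;0 0 0.025 0 0 0;0 0 0 0 0 0",
)

```text
time_s: 38.7
tcp_pos: [0.5907, -0.3591, 0.2346]
ee_rot: [-0.001, 0.766, 0.643, -0.0]
force: [0.7, -0.2, 1.2]
finger_gap: 0.0245
finger_force: 0.0
```

jog_arm(
  steps="0 -0.03 0 0 0 0;0 -0.03 0 0 0 0;0 -0.03 -0.004 0 0 0;0 -0.041 0.001 0 0 0;0 -0.041 0.001 0 0 0;0 -0.041 0.005 0 0 0;0 -0.041 0.005 0 0 0",
)

```text
time_s: 39.4
tcp_pos: [0.5276, -0.3483, 0.2336]
ee_rot: [0.0, 0.766, 0.643, 0.0]
force: [3.9, 0.3, 2.2]
finger_gap: 0.0246
finger_force: 1.8
```

jog_arm(
  steps="0 -0.04 0.009 0 0 0;0 -0.04 0.009 0 0 0;0 -0.039 0.013 0 0 0;0 -0.039 0.013 0 0 0;0 -0.038 0.017 0 0 0;0 -0.037 0.017 0 0 0;0 -0.036 0.02 0 0 0;0 -0.035 0.021 0 0 0",
)

```text
time_s: 40.2
tcp_pos: [0.4528, -0.335, 0.2032]
ee_rot: [-0.0, 0.766, 0.643, -0.0]
force: [2.0, 1.2, 1.3]
finger_gap: 0.0248
finger_force: 1.3
```

jog_arm(
  steps="0 -0.034 0.024 0 0 0;0 -0.033 0.024 0 0 0;0 -0.031 0.027 0 0 0;0 -0.031 0.028 0 0 0;0 -0.028 0.03 0 0 0;0 -0.028 0.03 0 0 0;0 -0.025 0.033 0 0 0;0 -0.025 0.033 0 0 0",
)

```text
time_s: 41.0
tcp_pos: [0.3953, -0.3249, 0.1457]
ee_rot: [-0.0, 0.766, 0.643, 0.0]
force: [5.2, 1.6, -1.1]
finger_gap: 0.0245
finger_force: 2.4
```

jog_arm(
  steps="0 0.02 0 0 0 0;0 0 0 0 0 0;0 0 -0.05 0 0 0;0 0 -0.1 0 0 0;0 0 -0.07 0 0 0;0 0 0 0 0 0",
)

```text
time_s: 41.6
tcp_pos: [0.4019, -0.3268, 0.2037]
ee_rot: [0.002, 0.766, 0.643, 0.0]
force: [-0.6, 0.5, -1.0]
finger_gap: 0.0245
finger_force: 0.0
```

jog_arm(
  steps="0 0.06 0 0 0 0;0 0.08 0 0 0 0;0 0.087 0 0 0 0;0 0 0 0 0 0;0 0 0 0 0 0;0 0 0 0 0 0",
  grip=0,
  grip_force=10,
)

```text
time_s: 42.2
tcp_pos: [0.4559, -0.3354, 0.201]
ee_rot: [-0.0, 0.766, 0.643, -0.0]
force: [-0.1, 0.7, 0.5]
finger_gap: 0.0003
finger_force: 0.0
```

jog_arm(
  steps="0 0 0.08 0 0 0;0 0 0.08 0 0 0;0 0 0.03 0 0 0;0 -0.005 0.03 0 0 0;0 -0.005 0.03 0 0 0;0 -0.005 0.03 0 0 0",
)

```text
time_s: 42.8
tcp_pos: [0.4529, -0.3353, 0.1315]
ee_rot: [0.0, 0.766, 0.643, 0.0]
force: [-1.6, 0.6, 4.0]
finger_gap: 0.0004
finger_force: 1.7
```

jog_arm(
  steps="0 -0.01 0.03 0 0 0;0 -0.01 0.03 0 0 0;0 -0.01 0.03 0 0 0;0 -0.01 0.02 0 0 0;0 0 0 0 0 0",
)

```text
time_s: 43.3
tcp_pos: [0.4425, -0.333, 0.1031]
ee_rot: [-0.001, 0.766, 0.643, -0.0]
force: [-0.5, 0.4, 0.2]
finger_gap: 0.0005
finger_force: 0.0
```

jog_arm(
  steps="0 -0.005 0.02 0 0 0;0 -0.005 0.02 0 0 0;0 0 0.02 0 0 0;0 0 0.01 0 0 0;0 0 0 0 0 0",
)

```text
time_s: 43.8
tcp_pos: [0.4405, -0.3328, 0.086]
ee_rot: [-0.0, 0.766, 0.643, 0.0]
force: [-0.6, 0.4, -0.3]
finger_gap: 0.0005
finger_force: 0.0
```

jog_arm(
  steps="0 0 0.008 0 0 0;0 0 0.004 0 0 0;0 0 0 0 0 0",
)

```text
time_s: 44.1
tcp_pos: [0.4407, -0.3329, 0.0834]
ee_rot: [0.0, 0.766, 0.643, 0.0]
force: [0.8, 0.6, 0.7]
finger_gap: 0.0004
finger_force: 0.0
```

jog_arm(
  steps="0 0 0.004 0 0 0;0 0 0.004 0 0 0;0 0 0.004 0 0 0;0 0 0 0 0 0",
)

```text
time_s: 44.5
tcp_pos: [0.4405, -0.3329, 0.0807]
ee_rot: [0.0, 0.766, 0.643, -0.0]
force: [-3.9, 2.0, 11.0]
finger_gap: 0.0003
finger_force: 5.3
```

jog_arm(
  steps="0 0 0.004 0 0 0;0 0 0 0 0 0;0 0 0 0 0 0",
)

```text
time_s: 44.8
tcp_pos: [0.4405, -0.3329, 0.0806]
ee_rot: [0.0, 0.766, 0.643, -0.0]
force: [-8.0, 5.1, 28.6]
finger_gap: 0.0003
finger_force: 14.4
```

jog_arm(
  steps="0 0 -0.02 0 0 0;0 0 -0.06 0 0 0;0 0 -0.15 0 0 0;0 0 -0.18 0 0 0;0 0 -0.18 0 0 0;0 0 -0.15 0 0 0;0 0 0 0 0 0",
)

```text
time_s: 45.5
tcp_pos: [0.4425, -0.3344, 0.2696]
ee_rot: [0.004, 0.766, 0.643, 0.001]
force: [1.4, -0.6, -1.2]
finger_gap: 0.0004
finger_force: 0.0
```

jog_arm(
  steps="0.15 0 0 0 0 0;0.18 0 0 0 0 0;0.18 0 0 0 0 0;0.18 0 0 0 0 0;0.18 0 0 0 0 0;0.15 0 0 0 0 0;0 0 0 0 0 0",
)

```text
time_s: 46.2
tcp_pos: [0.4849, -0.0779, 0.264]
ee_rot: [-0.001, 0.765, 0.644, 0.0]
force: [-0.4, -0.4, 0.4]
finger_gap: 0.0004
finger_force: 0.0
```

```bash
python3 - <<'E'
from h import *
import cv2
u=np.array([.984,-.177]);v=np.array([.177,.984]);H=np.array([.5692,-.3553]);out=[]
for n,(x0,y0,w,h),s in (("top",(270,95,170,170),2.3),("side",(195,90,170,150),2.3)):
    a=camera(n); b=cv2.resize(a[y0:y0+h,x0:x0+w],None,fx=s,fy=s,interpolation=cv2.INTER_CUBIC)
    q=[[(k[0]-x0+.5)*s,(k[1]-y0+.5)*s] for k in (proj(n,[*(H-u*.205+v*e),.06]) for e in(-.042,.042))]
    cv2.line(b,*[tuple(map(int,np.round(k))) for k in q],(0,255,0),1)
    o=np.zeros((400,400,3),np.uint8); o[:b.shape[0],:b.shape[1]]=b[:400,:400]; out.append(o)
cv2.imwrite("pics/end.png",np.hstack(out)); print(observe()["tcp_pos"])
E
```

```text
[ 0.48473727 -0.08104332  0.26405028]
```

View pics/end.png

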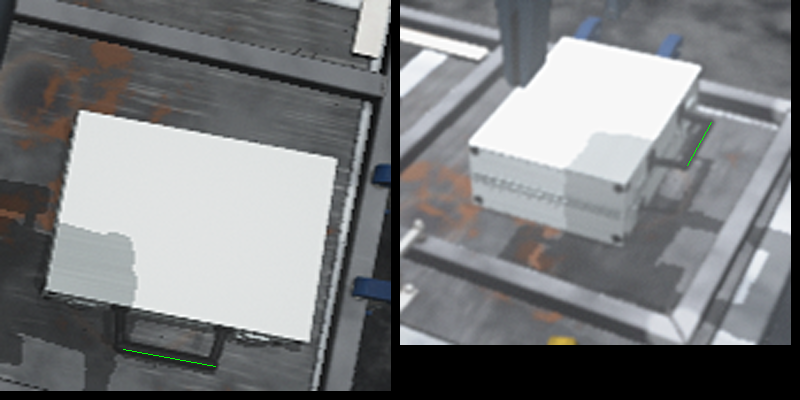

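The case is fully shut: the handle bar lies on its predicted closed position, around (170,357) in the top half, and the seam is closed. Handing in.

```bash
python3 -c "
from bench import *
print(job_done())"
```

```text
the job is handed in; nothing more can be done
None
```

The centre punch, soapstone holder, paint marker and tape measure (upright) are each in their cut-outs, the lid is fully shut, and the job was handed in at about 46 s of the 136 s allowed; no verdict came back.

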